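# Line up the screw tins by size

## Robot

A 6-joint arm with a two-finger parallel gripper is mounted at the origin on the work surface. World frame = base frame: x ahead of the robot, y to its left, z up, the work surface at z = 0. Lengths are in m, angles in degrees, forces in N, time in s.
With the tool pointing down it reaches from about 0.275 to 1 m from the base axis. Payload 8.4 kg.
Tool frame: the origin (TCP) lies between the finger pads; the fingertips stand 11 mm ahead of it and the grasp point (between the pads) lies 8 mm behind it; x points along the fingers, z is the direction in which the jaws open and shut, and the axes are right-handed (so a half turn about x gives the same grasp; the last joint's range is limited). The gripper opens to 85 mm and grips with 20 to 120 N. Pads are 22 mm wide; open, the fingers measure 114 mm over their backs; the gripper's body (76 mm by 85 mm) begins 54 mm behind the grasp point. The pads swing forward as they close: fully open they stand 13 mm farther back than shut.
Start: joints at [77.154, 20.225, 93.587, -0, 66.188, -0.138], TCP at [0.137, 0.61, 0.242] pointing down, gripper open.
Joint ranges: [-150.9, 150.9], [-52.94, 120.26], [3.33, 152.33], [-74.26, 254.26], [0, 154.13], [-172.89, 172.89]. Speed limits (degrees/s): [127.2, 127.2, 159.86, 180, 180, 180].

## Interface

Orientations are given as [roll, pitch, yaw] about the fixed x, y, z axes, in that order (R = Rz(yaw) Ry(pitch) Rx(roll)).
In Python, from cell import ctrl, grab_frame gives the robot as it stands.
- The arm moves only by the tool play_rows, never from a script. Its argument "commands" is a list of rows, each a list of 3 entries, a list of its own where there are three numbers: the opening, from 0 (shut) to 1 (fully open), then the shift along the tool's x, y, z as a fraction of full scale, then the turn about the tool's x as a fraction of full scale. In form: [[hand, [tx, ty, tz], turn], ...]. A call has 1 to 8 rows; each row shifts and turns the commanded pose from where the row before left it, along the tool's axes as they then stand; what a row does not reach is not made up. Full scale, the value 1, is 0.03 m for a shift and 6 degrees for a turn. A row lasts 1/10 s, in which the tool goes at most 50 mm and 8.59 degrees, less where a joint would pass 70% of its speed; a pose out of reach is approached as far as the arm can. A call with a number of a shift or a turn outside -1 to 1 is refused whole. A call with a gripper value outside its range is refused whole. The fingers move at their own pace and stop on an object; "force" is the grip in N (left out, the last holds). Time passes only in rows, so rows that do not move let the fingers close. It gives the time, the measured TCP pose, the force and the opening at its end, in the units of the state.
- ctrl.observe(): the state, without advancing time (a new reading comes with each control period).
- grab_frame(name): name is "scene" or "top" or "wrist"; returns a dict with "frame" (400x640x3 uint8, red, green, blue), "fx", "fy", "cx", "cy" (pixels), "rvec" (rotation vector, rad) and "tvec" (3), from world to camera coordinates, as OpenCV has them. Camera axes: x right, y down, z forward; pixel columns grow to the right and rows downward; lengths in m; the calibration is good to about 2 mm. A picture is of the moment at which its call begins. There is no depth.
- ctrl.hand_in(): hands the job in, once; it reports no verdict.
The state is a dict: "clock": time; "joint_positions": joint angles; "qvel": joint speeds; "joint_efforts": joint torques, N m; "ee_pos": TCP position; "eef_rot": TCP orientation; "ft_force": force on the tool from outside, world axes, zero at the start; "moment": the same for the moment, N m; "opening": finger opening in m.
Only numpy, scipy, OpenCV 4.12 (cv2) and the standard library are available. Lean on these libraries where they do the work, as an engineer would, in place of code of your own. Each camera call takes 0.05 s, during which the arm holds its last target. There are 200 camera calls.

## Task

Line up the four screw tins on the row of black pads in order of size, one standing upright, lid up, on the middle of each pad: the smallest on the pad next to the red block, then each larger one in turn, the largest at the far end. Never tip a tin over, and leave the phone where it lies.

Things in the scene. Friction and masses are not known exactly. Their poses are not given: they have to be found in the camera images.
- tin_1_center (a point): the smallest of four round closed screw tins, aluminium with a blue lid bearing a white cross: an upright cylinder 30 mm in diameter and 30 mm high, loose, 50 g give or take a quarter; the point is its centre, half-way up (15 mm above its underside), z along its axis, up at the start
- tin_2_center (a point): the second smallest of four round closed screw tins, aluminium with a blue lid bearing a white cross: an upright cylinder 40 mm in diameter and 38 mm high, loose, 90 g give or take a quarter; the point is its centre, half-way up (19 mm above its underside), z along its axis, up at the start
- tin_3_center (a point): the second largest of four round closed screw tins, aluminium with a blue lid bearing a white cross: an upright cylinder 50 mm in diameter and 46 mm high, loose, 150 g give or take a quarter; the point is its centre, half-way up (23 mm above its underside), z along its axis, up at the start
- tin_4_center (a point): the largest of four round closed screw tins, aluminium with a blue lid bearing a white cross: an upright cylinder 60 mm in diameter and 54 mm high, loose, 240 g give or take a quarter; the point is its centre, half-way up (27 mm above its underside), z along its axis, up at the start
- pad_a: left end (seen from the robot) of a straight row of four equal round black pads, 68 mm across, 3 mm thick, 85 mm apart, fixed on a flat aluminium strip (90 x 410 mm, 6 mm thick); origin at the centre of its underside: a tin on it stands 3 mm above the origin; y axis along the row, from d towards a; x across it
- pad_b: second from left (seen from the robot) of a straight row of four equal round black pads, 68 mm across, 3 mm thick, 85 mm apart, fixed on a flat aluminium strip (90 x 410 mm, 6 mm thick); origin at the centre of its underside: a tin on it stands 3 mm above the origin; y axis along the row, from d towards a; x across it
- pad_c: third from left (seen from the robot) of a straight row of four equal round black pads, 68 mm across, 3 mm thick, 85 mm apart, fixed on a flat aluminium strip (90 x 410 mm, 6 mm thick); origin at the centre of its underside: a tin on it stands 3 mm above the origin; y axis along the row, from d towards a; x across it
- pad_d: right end (seen from the robot) of a straight row of four equal round black pads, 68 mm across, 3 mm thick, 85 mm apart, fixed on a flat aluminium strip (90 x 410 mm, 6 mm thick); origin at the centre of its underside: a tin on it stands 3 mm above the origin; y axis along the row, from d towards a; x across it
- red_block: red plastic block, 60 mm across the row, 20 mm along it, 12 mm high, fixed on one end of the strip, 57 mm beyond the centre of the end pad; it marks the end where the row starts and may be at either end (a like block in white marks the other end); origin at the centre of its underside
- phone: black phone, 145 x 72 x 9 mm, lying loose on the bench to the right of the row; a bystander; origin at the centre of its underside, x along its length
Things that resemble listed ones, but are neither listed nor needed, are in the scene too. Leave any orange look-alike of the part that bears tin_3_center alone.

How it is judged (in metres and radians):
At the end, for the whole second after the job is handed in: Counting from the pad next to the red block, the tins stand on the four pads from the smallest to the largest, each within 12 mm of its pad's centre, upright within 0.1 rad, resting on the pad (not higher than 4 mm over it), released and at rest (((horizontal distance between red_block and pad_a below 0.1 m and horizontal distance between tin_1_center and pad_a below 0.012 m and horizontal distance between tin_2_center and pad_b below 0.012 m and horizontal distance between tin_3_center and pad_c below 0.012 m and horizontal distance between tin_4_center and pad_d below 0.012 m) or (horizontal distance between red_block and pad_d below 0.1 m and horizontal distance between tin_1_center and pad_d below 0.012 m and horizontal distance between tin_2_center and pad_c below 0.012 m and horizontal distance between tin_3_center and pad_b below 0.012 m and horizontal distance between tin_4_center and pad_a below 0.012 m)) and angle between each of tin_1_center, tin_2_center, tin_3_center, tin_4_center's own z axis and vertical below 0.1 rad and height (world z) of tin_1_center below 0.028 m and linear speed of each of tin_1, tin_2, tin_3, tin_4 below 0.01 m/s and angular speed of each of tin_1, tin_2, tin_3, tin_4 below 0.1 rad/s and height (world z) of tin_2_center below 0.032 m and height (world z) of tin_3_center below 0.036 m and height (world z) of tin_4_center below 0.04 m); the robot touches nothing.
It fails at once if a tin is tipped over (tilted more than 0.8 rad) (angle between any of tin_1_center, tin_2_center, tin_3_center, tin_4_center's own z axis and vertical above 0.8 rad).
It fails at once if the phone is moved by more than 20 mm (distance of phone from where it was at the start of the episode above 0.02 m).
It also fails if it takes over 104 s, if anything falls off the work surface, if the arm or the gripper's body presses on something with over 40 N, if the wrist force passes 120 N, or if a joint passes its speed limit or range.

## Working session

There is one attempt and no reset: what is moved stays moved. The work goes in short steps, Python scripts to look and compute and a tool call to move; the robot and the scene stay as the last step left them, time stands still between calls to the robot, and variables do not carry over. Pictures are saved under pics/ and viewed, about 12 in all and at most 16, crops included, and the job is handed in when it is done.

Besides the shell and the picture viewer there is one more tool, called after "Emit:" by a JSON object that holds its "api" and its "payload", one argument or row to a line. play_rows: Moves the arm, as the interface text tells. Its arguments: {"type":"object","properties":{"commands":{"type":"array"},"force":{"type":"number"}},"required":["commands"]}

```bash
mkdir -p pics; ls; cat > h.py <<'E'
from cell import ctrl, grab_frame
import numpy as np, cv2
def ray(f,u,v,z):
    R=cv2.Rodrigues(np.array(f["rvec"],float))[0]; t=np.array(f["tvec"],float).ravel()
    d=R.T@np.array([(u-f["cx"])/f["fx"],(v-f["cy"])/f["fy"],1]); c=-R.T@t
    return c+d*(z-c[2])/d[2]
def save(f,n): cv2.imwrite("pics/"+n+".png",f["frame"][:,:,::-1])
E
python3 - <<'E'
from h import *
import pickle
for n in ["scene","top"]:
    f=grab_frame(n); save(f,n+"0"); pickle.dump(f,open(n+"0.pkl","wb"))
print(ctrl.observe())
E
```

```text
pics
{'clock': 0.1, 'joint_positions': array([ 7.71537419e+01,  2.02579144e+01,  9.36236098e+01, -2.40802033e-04,
        6.61898010e+01, -1.37992749e-01]), 'qvel': array([ 0.04032334, -0.07942026, -0.08232686, -0.02763423, -0.01867866,
        0.00022255]), 'joint_efforts': array([ 1.02662543e-03, -6.06362915e+01, -3.42820036e+01,  1.80249622e-04,
        3.87793334e-03,  1.90200879e-06]), 'ee_pos': array([0.13740669, 0.60928647, 0.24165234]), 'eef_rot': array([-179.96111747,   89.92867442, -102.66928549]), 'ft_force': array([ 0.8927948 , -0.68880537, -0.30994872]), 'moment': array([-0.03658468, -0.06383272,  0.00262983]), 'opening': 0.08568508418425802}
```

View pics/top0.png

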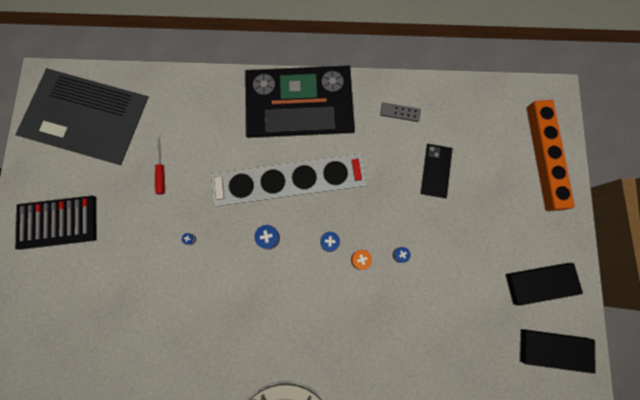

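View pics/scene0.png

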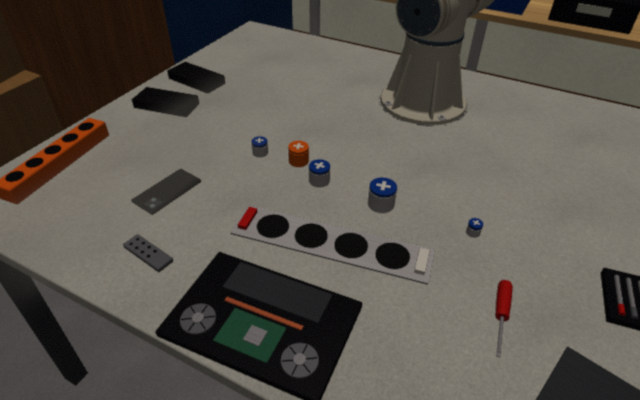

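Top view: blue-lid tins at (188,239) smallest, (401,255) 2nd, (330,241) 3rd and (267,237) largest. The orange look-alike at (362,260) is to be left alone, as are the orange five-pad strip at (550,150) and the phone at (437,170), with a remote at (400,112). The real row runs from (241,185) to (335,173), with the red block at (357,170) and white at (218,188).

```bash
cat > meas.py <<'E'
from h import *
import pickle
def blobs(m,amin=30):
    n,l,s,c=cv2.connectedComponentsWithStats(m.astype(np.uint8)); return [(c[i],s[i,4]) for i in range(1,n) if s[i,4]>amin]
if __name__=="__main__":
    for n in ["top","scene"]:
        f=pickle.load(open(n+"0.pkl","rb")); I=f["frame"]; h=cv2.cvtColor(I,cv2.COLOR_RGB2HSV)
        R=cv2.Rodrigues(np.array(f["rvec"],float))[0]; print(n,"cam",-R.T@np.ravel(f["tvec"]),f["fx"])
        p=cv2.projectPoints(np.array([[.137,.61,.242],[0,0,0]]),f["rvec"],f["tvec"],np.array([[f["fx"],0,f["cx"]],[0,f["fy"],f["cy"]],[0,0,1]]),None)[0]; print("tcp,base px",p.reshape(-1,2).round(0).tolist())
        H=dict(zip("1234",[.03,.038,.046,.054]))
        blue=(h[...,0]>100)&(h[...,0]<125)&(h[...,1]>120)&(h[...,2]>70)
        blue=cv2.morphologyEx(blue.astype(np.uint8),cv2.MORPH_CLOSE,np.ones((7,7)))
        for c,a in blobs(blue): print("blue",c.round(1),a,[ray(f,*c,z)[:2].round(4).tolist() for z in H.values()])
        dark=(I.max(2)<45)
        for c,a in blobs(dark,150):
            if a<1200: print("dark",c.round(1),a,ray(f,*c,.009)[:2].round(4))
        red=((h[...,0]<8)|(h[...,0]>172))&(h[...,1]>150)&(h[...,2]>90)
        for c,a in blobs(red,60): print("red",c.round(1),a,ray(f,*c,.015)[:2].round(4))
E
python3 meas.py
```

```text
top cam [ 0.39962642 -0.06530319  0.97295701] 369.31024372336634
tcp,base px [[-60.0, 406.0], [285.0, 439.0]]
blue [266.1 236.3] 413 [[0.4772, 0.0676], [0.4766, 0.0665], [0.4759, 0.0654], [0.4753, 0.0642]]
blue [329.5 241. ] 274 [[0.47, -0.0942], [0.4694, -0.094], [0.4688, -0.0937], [0.4682, -0.0935]]
blue [187.1 238.4] 91 [[0.4662, 0.2677], [0.4656, 0.2649], [0.465, 0.2621], [0.4645, 0.2593]]
blue [401.9 254.3] 178 [[0.442, -0.2781], [0.4417, -0.2763], [0.4413, -0.2745], [0.441, -0.2727]]
dark [26.1 18.6] 383 [1.0911 0.8045]
dark [588.8  37.1] 176 [ 1.0855 -0.8358]
dark [436.3 172.4] 1143 [ 0.6645 -0.3785]
dark [335.1 172.6] 410 [ 0.6558 -0.1053]
dark [303.8 176.8] 415 [ 0.6415 -0.0217]
dark [272.4 181. ] 419 [0.6273 0.0621]
dark [240.8 185.3] 423 [0.6129 0.1456]
red [356.3 169.1] 137 [ 0.6655 -0.1618]
red [159.1 178.9] 239 [0.6225 0.3625]
scene cam [1.24777434 0.30865661 0.71541565] 479.66054621551876
tcp,base px [[715.0, 101.0], [422.0, 102.0]]
blue [259.  140.5] 98 [[0.4348, -0.2839], [0.4443, -0.277], [0.4538, -0.2701], [0.4633, -0.2632]]
blue [319.2 165.4] 200 [[0.4524, -0.104], [0.4617, -0.0992], [0.471, -0.0944], [0.4803, -0.0896]]
blue [383.1 185.8] 353 [[0.4493, 0.056], [0.4586, 0.059], [0.4679, 0.0619], [0.4772, 0.0649]]
blue [475.8 222.5] 97 [[0.4667, 0.2682], [0.4758, 0.2687], [0.4849, 0.2691], [0.4941, 0.2696]]
dark [508.5   5.5] 444 [-0.9181  0.0599]
dark [195.7  76.7] 1005 [ 0.213  -0.6672]
dark [272.5 225.7] 559 [ 0.6581 -0.105 ]
dark [310.7 235.2] 591 [ 0.6438 -0.0216]
dark [350.6 245.1] 633 [0.6294 0.0619]
dark [392.1 255.4] 674 [0.6151 0.1454]
red [247.  216.4] 166 [ 0.6653 -0.1635]
red [504.8 297.3] 394 [0.6174 0.3619]
```

Pad and tin positions from the two views agree within 2–3 mm (except the tin‑1 lid, about 2 mm). One close crop of the choices, and the tool axes.

```bash
cat >> h.py <<'E'
from scipy.spatial.transform import Rotation as Ro
def plan(x,y,z,jaw=(.986,.168)):
    """print shift needed in tool axes (after turning) and turn, in full-scale units"""
    s=ctrl.observe(); R=Ro.from_euler("xyz",s["eef_rot"],degrees=True).as_matrix(); p=np.array(s["ee_pos"])
    j=np.array([*jaw,0]); cand=[]
    for sg in (1,-1):
        a=np.degrees(np.arctan2(-(R[:,1]@(sg*j)),R[:,2]@(sg*j))); cand.append(a)
    a=min(cand,key=abs)
    R2=R@Ro.from_euler("x",a,degrees=True).as_matrix()
    d=np.array([x,y,z])-p
    print("t",round(s["clock"],1),"pos",p.round(4),"x",R[:,0].round(3),"y",R[:,1].round(3),"z",R[:,2].round(3),"open",round(s["opening"],4))
    print(" turn",round(a/6,2),"shift now",(R.T@d/.03).round(2),"after turn",(R2.T@d/.03).round(2),"j",s["joint_positions"].round(0))
E
python3 - <<'E'
from h import *; import pickle
f=pickle.load(open("top0.pkl","rb"))
cv2.imwrite("pics/crop.png",cv2.resize(f["frame"][150:275,170:420,::-1],None,fx=3,fy=3,interpolation=cv2.INTER_CUBIC))
plan(.4665,.2679,.1)
E
```

```text
t 0.1 pos [0.1374 0.6093 0.2417] x [-0.    -0.001 -1.   ] y [-0.976  0.22  -0.   ] z [ 0.22   0.976 -0.001] open 0.0857
 turn 11.27 shift now [  4.73 -13.2   -8.68] after turn [  4.73 -13.05   8.9 ] j [77. 20. 94. -0. 66. -0.]
```

View pics/crop.png

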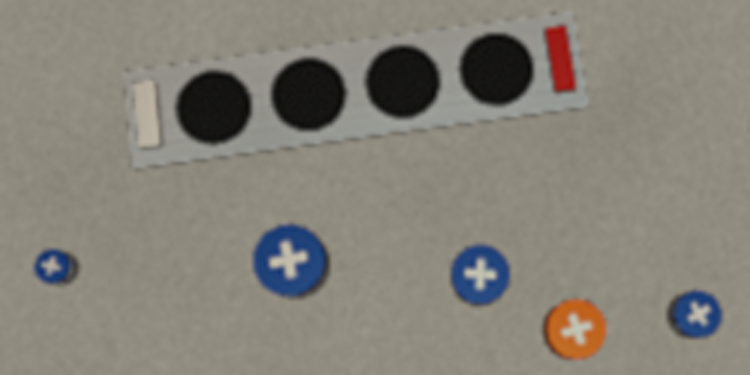

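The crop confirms it: four blue-lidded tins, with the orange one beside tin 3 excluded and the red block at pad d. So 1→d, 2→c, 3→b, 4→a. I start with tin 1.

Emit:
{"api": "play_rows", "payload": {
  "commands": [
    [1,[0.4,0,0],1],
    [1,[0.4,0,0],1],
    [1,[0.4,0,0],1],
    [1,[0.4,0,0],1],
    [1,[0.4,0,0],1],
    [1,[0.4,0,0],1],
    [1,[0.4,0,0],1],
    [1,[0.4,0,0],1]
  ],
  "force": 25
}}

```text
clock: 0.9
ee_pos: [0.1374, 0.6094, 0.1454]
eef_rot: [-130.8, 90.0, -101.7]
ft_force: [-0.8, 1.1, 0.4]
opening: 0.0852
```

Emit:
{"api": "play_rows", "payload": {
  "commands": [
    [1,[0,0,0],1],
    [1,[0,0,0],1],
    [1,[0,0,0],1],
    [1,[0,0,0],0.27],
    [1,[0,-0.93,0.63],0],
    [1,[0,-0.93,0.63],0],
    [1,[0,-0.93,0.63],0],
    [1,[0,-0.93,0.63],0]
  ]
}}

```text
clock: 1.7
ee_pos: [0.2314, 0.5113, 0.1461]
eef_rot: [-114.2, 90.0, -104.4]
ft_force: [0.6, 0.8, 1.0]
opening: 0.0851
```

Emit:
{"api": "play_rows", "payload": {
  "commands": [
    [1,[0,-0.93,0.63],0],
    [1,[0,-0.93,0.63],0],
    [1,[0,-0.93,0.63],0],
    [1,[0,-0.93,0.63],0],
    [1,[0,-0.93,0.63],0],
    [1,[0,-0.93,0.63],0],
    [1,[0,-0.93,0.63],0],
    [1,[0,0,0],0]
  ]
}}

```text
clock: 2.5
ee_pos: [0.396, 0.3397, 0.1463]
eef_rot: [-58.7, 90.0, -49.0]
ft_force: [-0.5, 2.1, -0.5]
opening: 0.0856
```

```bash
python3 - <<'E'
from h import *
plan(.4665,.2679,.1)
f=grab_frame("wrist");save(f,"w1")
E
```

```text
t 2.5 pos [0.396  0.3397 0.1463] x [ 0.001 -0.001 -1.   ] y [-0.167  0.986 -0.001] z [0.986 0.167 0.   ] open 0.0856
 turn -0.01 shift now [ 1.55 -2.75  1.91] after turn [ 1.55 -2.75  1.91] j [ 40.  18. 111.  -0.  51.  31.]
```

View pics/w1.png

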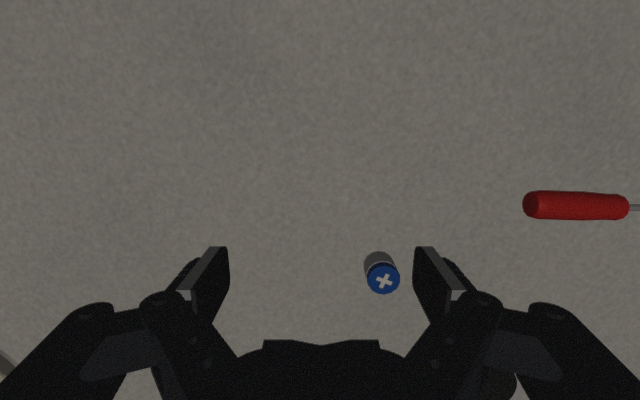

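Wrist view: tin 1 at (383,278) between the fingers and the red screwdriver at (578,205), well clear. I go over the tin and measure it from near.

Emit:
{"api": "play_rows", "payload": {
  "commands": [
    [1,[0.38,-0.69,0.48],0],
    [1,[0.38,-0.69,0.48],0],
    [1,[0.38,-0.69,0.48],0],
    [1,[0.38,-0.69,0.48],0],
    [1,[0,0,0],0]
  ]
}}

```text
clock: 3.05
ee_pos: [0.465, 0.269, 0.0994]
eef_rot: [-150.5, 89.9, -140.8]
ft_force: [-0.7, 0.7, -0.2]
opening: 0.0851
```

```bash
cat > wl.py <<'E'
from meas import *
import sys
def lid(z,name=None):
    f=grab_frame("wrist"); h=cv2.cvtColor(f["frame"],cv2.COLOR_RGB2HSV)
    m=((h[...,0]>100)&(h[...,0]<125)&(h[...,1]>120)&(h[...,2]>70)).astype(np.uint8)
    m=cv2.morphologyEx(m,cv2.MORPH_CLOSE,np.ones((15,15)))
    for c in cv2.findContours(m,cv2.RETR_EXTERNAL,cv2.CHAIN_APPROX_NONE)[0]:
        if cv2.contourArea(c)>300:
            P=np.array([ray(f,*q[0],z)[:2] for q in c],np.float32)
            (x,y),r=cv2.minEnclosingCircle(P); print("lid",c.mean(0).round(0),"xy",round(x,4),round(y,4),"r",round(r,4),"mean",P.mean(0).round(4))
    if name: save(f,name)
if __name__=="__main__":
    lid(float(sys.argv[1])); plan(*map(float,sys.argv[2:5]))
E
python3 wl.py .03 .4665 .2679 .015
```

```text
lid [[322. 212.]] xy 0.4662 0.2691 r 0.0145 mean [0.4661 0.2693]
t 3.1 pos [0.4644 0.2698 0.1   ] x [-0.001 -0.001 -1.   ] y [-0.168  0.986 -0.   ] z [ 0.986  0.168 -0.002] open 0.0854
 turn -0.0 shift now [ 2.83 -0.07  0.06] after turn [ 2.83 -0.07  0.06] j [ 30.  23. 111.   0.  46.  20.]
```

Emit:
{"api": "play_rows", "payload": {
  "commands": [
    [0.7,[0.7,-0.02,0.06],0],
    [0.7,[0.7,0,0],0],
    [0.7,[0.7,0,0],0],
    [0.7,[0.7,0,0],0],
    [0.2,[0,0,0],0],
    [0,[0,0,0],0],
    [0,[0,0,0],0],
    [0,[0,0,0],0]
  ]
}}

```text
clock: 3.9
ee_pos: [0.4671, 0.2705, 0.0179]
eef_rot: [21.8, 89.9, 31.5]
ft_force: [-0.5, 0.4, 0.2]
opening: 0.0291
```

Emit:
{"api": "play_rows", "payload": {
  "commands": [
    [0,[0,0,0],0],
    [0,[0,0,0],0]
  ]
}}

```text
clock: 4.1
ee_pos: [0.467, 0.2701, 0.0174]
eef_rot: [23.2, 89.9, 32.9]
ft_force: [-0.9, -0.2, 5.1]
opening: 0.029
```

```bash
python3 - <<'E'
from wl import *
lid(.03,"w2"); plan(.657,-.105,.1)
E
```

```text
lid [[320. 279.]] xy 0.4673 0.2686 r 0.0145 mean [0.4672 0.2689]
t 4.2 pos [0.4669 0.2701 0.0173] x [ 0.001  0.001 -1.   ] y [-0.168  0.986  0.   ] z [0.986 0.168 0.001] open 0.0295
 turn -0.0 shift now [ -2.76 -13.39   4.15] after turn [ -2.76 -13.39   4.15] j [ 30.  31. 113.   0.  36.  20.]
```

View pics/w2.png

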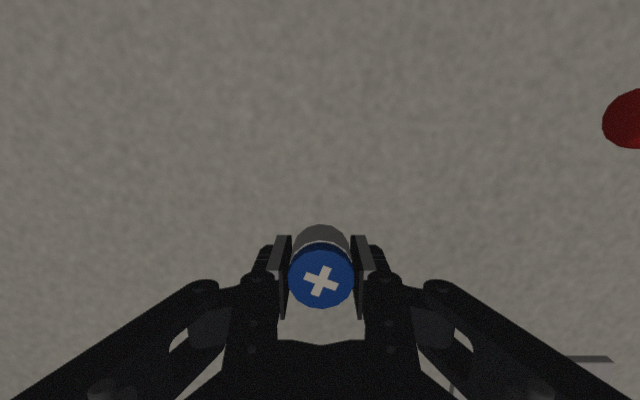

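Tin 1 is gripped, with its lid at (320,279) centred between the pads. I lift and carry it to pad d.

Emit:
{"api": "play_rows", "payload": {
  "commands": [
    [0,[-0.7,0,0],0],
    [0,[-0.7,0,0],0],
    [0,[-0.7,-0.5,0.15],0],
    [0,[0,-0.9,0.28],0],
    [0,[0,-0.9,0.28],0],
    [0,[0,-0.9,0.28],0],
    [0,[0,-0.9,0.28],0],
    [0,[0,-0.9,0.28],0]
  ]
}}

```text
clock: 4.95
ee_pos: [0.5379, 0.1286, 0.0798]
eef_rot: [-150.1, 90.0, -140.4]
ft_force: [0.9, 1.2, -0.9]
opening: 0.0293
```

Emit:
{"api": "play_rows", "payload": {
  "commands": [
    [0,[0,-0.9,0.28],0],
    [0,[0,-0.9,0.28],0],
    [0,[0,-0.9,0.28],0],
    [0,[0,-0.9,0.28],0],
    [0,[0,-0.9,0.28],0],
    [0,[0,-0.9,0.28],0],
    [0,[0,-0.9,0.28],0],
    [0,[0,-0.9,0.28],0]
  ]
}}

```text
clock: 5.75
ee_pos: [0.6404, -0.0731, 0.0796]
eef_rot: [169.3, 90.0, 179.0]
ft_force: [-0.4, -0.4, -0.7]
opening: 0.029
```

Emit:
{"api": "play_rows", "payload": {
  "commands": [
    [0,[0,-0.9,0.28],0],
    [0,[0,-0.25,0.1],0],
    [0,[0,0,0],0],
    [0,[0,0,0],0]
  ]
}}

```text
clock: 6.15
ee_pos: [0.6564, -0.1032, 0.0794]
eef_rot: [147.8, 89.9, 157.4]
ft_force: [0.4, 0.4, -0.9]
opening: 0.029
```

```bash
python3 - <<'E'
from wl import *
lid(.094,"w3"); plan(.657,-.105,.027)
f=grab_frame("wrist"); 
for c,a in blobs(f["frame"].max(2)<30,800): print(c.round(0),a,ray(f,*c,.009)[:2].round(4))
E
```

```text
lid [[320. 278.]] xy 0.6565 -0.1034 r 0.0145 mean [ 0.6565 -0.1031]
lid [[ 10. 170.]] xy 0.5274 -0.0773 r 0.0159 mean [ 0.5311 -0.077 ]
t 6.2 pos [ 0.6564 -0.1029  0.0794] x [-0.001  0.    -1.   ] y [-0.168  0.986  0.001] z [ 0.986  0.168 -0.001] open 0.0292
 turn 0.0 shift now [ 1.75 -0.07  0.01] after turn [ 1.75 -0.07  0.01] j [ -9.  34.  95.   0.  51. -19.]
[382. 306.] 49397 [ 0.7146 -0.169 ]
[455. 359.] 941 [ 0.7836 -0.2074]
```

View pics/w3.png

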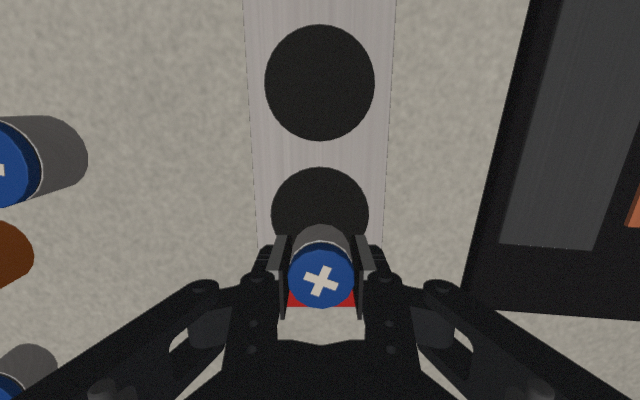

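Tin 1 is over pad d, which shows at (320,200), and pad c at (320,83) lies in line with the tool. The strip's rail is centred between the jaws. I set it down.

Emit:
{"api": "play_rows", "payload": {
  "commands": [
    [0,[0.6,-0.06,0.01],0],
    [0,[0.6,0,0],0],
    [0,[0.35,0,0],0],
    [0,[0.18,0,0],0],
    [0,[0,0,0],0],
    [0.3,[0,0,0],0],
    [0.6,[0,0,0],0],
    [0.6,[0,0,0],0]
  ]
}}

```text
clock: 7.05
ee_pos: [0.6579, -0.1057, 0.0278]
eef_rot: [-16.3, 90.0, -6.6]
ft_force: [0.5, 0.7, -0.1]
opening: 0.0511
```

Emit:
{"api": "play_rows", "payload": {
  "commands": [
    [0.7,[-0.4,0,0],0],
    [0.8,[-0.7,0,0],0],
    [0.8,[-1,0,0],0],
    [0.8,[-0.4,0,0],0],
    [0.8,[0,0,0],0]
  ]
}}

```text
clock: 7.55
ee_pos: [0.6594, -0.1059, 0.1055]
eef_rot: [-19.0, 89.7, -9.3]
ft_force: [0.1, -1.5, -0.2]
opening: 0.0683
```

```bash
python3 - <<'E'
from wl import *
lid(.039); plan(.443,-.2766,.1)
E
```

```text
lid [[ 13. 368.]] xy 0.4428 -0.2775 r 0.021 mean [ 0.442  -0.2736]
lid [[318. 215.]] xy 0.6582 -0.1071 r 0.0147 mean [ 0.6582 -0.107 ]
lid [[ 24. 152.]] xy 0.4626 -0.0975 r 0.0266 mean [ 0.4667 -0.0966]
t 7.6 pos [ 0.6583 -0.1058  0.1037] x [ 0.002 -0.    -1.   ] y [-0.168  0.986 -0.001] z [0.986 0.168 0.002] open 0.0684
 turn 0.0 shift now [ 0.11 -4.41 -8.03] after turn [ 0.11 -4.41 -8.03] j [ -9.  32.  94.  -0.  54. -19.]
```

Tin 1 stands about 2 mm from the pad's centre. Tin 2 next.

Emit:
{"api": "play_rows", "payload": {
  "commands": [
    [1,[0,-0.5,-0.9],0],
    [1,[0,-0.5,-0.9],0],
    [1,[0,-0.5,-0.9],0],
    [1,[0,-0.5,-0.9],0],
    [1,[0,-0.5,-0.9],0],
    [1,[0,-0.5,-0.9],0],
    [1,[0,-0.5,-0.9],0],
    [1,[0,-0.5,-0.9],0]
  ]
}}

```text
clock: 8.4
ee_pos: [0.4631, -0.2604, 0.1014]
eef_rot: [142.1, 89.9, 151.8]
ft_force: [0.7, -0.7, 0.2]
opening: 0.0854
```

Emit:
{"api": "play_rows", "payload": {
  "commands": [
    [1,[0,-0.41,-0.83],0],
    [1,[0,0,0],0],
    [1,[0,0,0],0]
  ]
}}

```text
clock: 8.7
ee_pos: [0.4418, -0.2765, 0.1019]
eef_rot: [131.5, 89.9, 141.1]
ft_force: [0.4, 0.2, 0.4]
opening: 0.0856
```

```bash
python3 wl.py .038 .443 -.2766 .02
```

```text
lid [[320. 217.]] xy 0.442 -0.2779 r 0.0195 mean [ 0.4419 -0.2776]
t 8.8 pos [ 0.4425 -0.2763  0.1021] x [-0.001  0.001 -1.   ] y [-0.167  0.986  0.001] z [ 0.986  0.167 -0.   ] open 0.0857
 turn -0.01 shift now [ 2.74 -0.01  0.02] after turn [ 2.74 -0.01  0.02] j [-32.  22. 113.   0.  46. -42.]
```

Emit:
{"api": "play_rows", "payload": {
  "commands": [
    [1,[0.7,-0.05,0.01],0],
    [1,[0.7,0,0],0],
    [0.8,[0.7,0,0],0],
    [0.7,[0.62,0,0],0],
    [0.3,[0,0,0],0],
    [0,[0,0,0],0],
    [0,[0,0,0],0],
    [0,[0,0,0],0]
  ]
}}

```text
clock: 9.55
ee_pos: [0.4438, -0.2782, 0.022]
eef_rot: [-41.8, 89.9, -32.1]
ft_force: [0.0, -0.7, -1.7]
opening: 0.039
```

Emit:
{"api": "play_rows", "payload": {
  "commands": [
    [0,[0,0,0],0],
    [0,[0,0,0],0],
    [0,[-0.6,0,0],0],
    [0,[-0.8,0,0],0],
    [0,[-0.8,0,0],0],
    [0,[-0.8,0,0],0],
    [0,[0,0,0],0]
  ]
}}

```text
clock: 10.25
ee_pos: [0.4448, -0.2792, 0.1143]
eef_rot: [-41.9, 89.7, -32.2]
ft_force: [0.1, -0.3, -0.9]
opening: 0.0394
```

```bash
python3 wl.py .128 .6426 -.0216 .11
```

```text
lid [[321. 283.]] xy 0.4455 -0.2826 r 0.0204 mean [ 0.4455 -0.2821]
t 10.3 pos [ 0.444  -0.2786  0.1126] x [ 0.003 -0.002 -1.   ] y [-0.168  0.986 -0.002] z [0.986 0.168 0.003] open 0.0392
 turn -0.0 shift now [0.09 7.34 7.96] after turn [0.09 7.33 7.97] j [-32.  21. 112.  -0.  47. -42.]
```

Emit:
{"api": "play_rows", "payload": {
  "commands": [
    [0,[0,0.4,0.4],0],
    [0,[0,0.8,0.9],0],
    [0,[0,0.8,0.9],0],
    [0,[0,0.8,0.9],0],
    [0,[0,0.8,0.9],0],
    [0,[0,0.8,0.9],0],
    [0,[0,0.8,0.9],0],
    [0,[0,0.8,0.9],0]
  ]
}}

```text
clock: 11.1
ee_pos: [0.6109, -0.0654, 0.1096]
eef_rot: [165.2, 89.9, 174.9]
ft_force: [1.3, -0.7, -1.7]
opening: 0.0389
```

Emit:
{"api": "play_rows", "payload": {
  "commands": [
    [0,[0,0.8,0.8],0],
    [0,[0,0.54,0.46],0],
    [0,[0.5,0,0],0],
    [0,[0.5,0,0],0],
    [0,[0,0,0],0],
    [0,[0,0,0],0]
  ]
}}

```text
clock: 11.7
ee_pos: [0.6401, -0.0218, 0.0801]
eef_rot: [171.5, 89.9, -178.9]
ft_force: [-0.4, 0.1, -1.2]
opening: 0.0391
```

```bash
python3 - <<'E'
from wl import *
lid(.098,"w4"); plan(.6426,-.0216,.0305)
E
```

```text
lid [[ 29. 296.]] xy 0.5188 -0.0499 r 0.0178 mean [ 0.52   -0.0491]
lid [[321. 293.]] xy 0.6416 -0.0277 r 0.0248 mean [ 0.6415 -0.0269]
lid [[28. 36.]] xy 0.5289 0.0526 r 0.0175 mean [0.5286 0.0535]
t 11.8 pos [ 0.6408 -0.0218  0.0808] x [-0.001 -0.    -1.   ] y [-0.167  0.986  0.   ] z [ 0.986  0.167 -0.001] open 0.0393
 turn -0.01 shift now [ 1.68 -0.    0.06] after turn [ 1.68 -0.    0.06] j [ -2.  32.  98.  -0.  50. -12.]
```

View pics/w4.png

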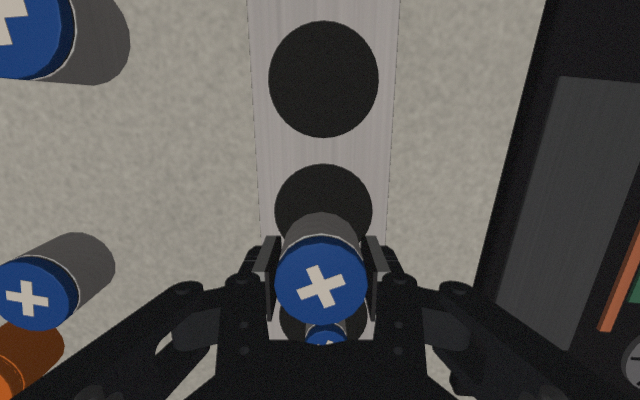

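Tin 2 hangs over pad c, with its lid at (321,283), and tin 1 stands beyond it at (325,335). I set it down.

Emit:
{"api": "play_rows", "payload": {
  "commands": [
    [0,[0.6,0,0.06],0],
    [0,[0.6,0,0],0],
    [0,[0.3,0,0],0],
    [0,[0.17,0,0],0],
    [0,[0,0,0],0],
    [0.4,[0,0,0],0],
    [0.7,[0,0,0],0],
    [0.7,[0,0,0],0]
  ]
}}

```text
clock: 12.55
ee_pos: [0.6438, -0.0205, 0.0319]
eef_rot: [-12.8, 89.9, -3.2]
ft_force: [0.6, 0.2, 0.3]
opening: 0.0596
```

Emit:
{"api": "play_rows", "payload": {
  "commands": [
    [0.8,[-0.4,0,0],0],
    [0.8,[-0.8,0,0],0],
    [0.8,[-1,0,0],0],
    [0.8,[-0.2,0,0],0],
    [0.8,[0,0,0],0]
  ]
}}

```text
clock: 13.05
ee_pos: [0.6444, -0.0205, 0.1052]
eef_rot: [-12.0, 89.8, -2.3]
ft_force: [-0.7, 0.3, 0.0]
opening: 0.0683
```

```bash
python3 wl.py .047 .470 -.094 .105
```

```text
lid [[319. 323.]] xy 0.657 -0.1003 r 0.0141 mean [ 0.657  -0.1001]
lid [[ 53. 276.]] xy 0.4706 -0.0935 r 0.0245 mean [ 0.4705 -0.093 ]
lid [[320. 219.]] xy 0.6443 -0.0216 r 0.0196 mean [ 0.6442 -0.0213]
lid [[38. 32.]] xy 0.4742 0.0602 r 0.0319 mean [0.4731 0.0609]
t 13.1 pos [ 0.6435 -0.0205  0.1038] x [ 0.001 -0.    -1.   ] y [-0.168  0.986 -0.   ] z [0.986 0.168 0.001] open 0.0683
 turn 0.0 shift now [-0.05 -1.44 -6.11] after turn [-0.05 -1.44 -6.11] j [ -2.  30.  97.  -0.  52. -12.]
```

Emit:
{"api": "play_rows", "payload": {
  "commands": [
    [1,[0,-0.2,-0.87],0],
    [1,[0,-0.2,-0.87],0],
    [1,[0,-0.2,-0.87],0],
    [1,[0,-0.2,-0.87],0],
    [1,[0,-0.2,-0.87],0],
    [1,[0,-0.2,-0.87],0],
    [1,[0,-0.2,-0.87],0],
    [1,[0,0,0],0]
  ]
}}

```text
clock: 13.9
ee_pos: [0.4658, -0.0929, 0.1017]
eef_rot: [161.6, 89.7, 171.2]
ft_force: [-0.2, -0.5, 0.1]
opening: 0.0851
```

```bash
python3 wl.py .046 .4705 -.0938 .024
```

```text
lid [[587. 278.]] xy 0.6507 -0.1039 r 0.014 mean [ 0.6506 -0.1039]
lid [[326. 222.]] xy 0.4692 -0.0943 r 0.0244 mean [ 0.4693 -0.0939]
lid [[624. 160.]] xy 0.6456 -0.022 r 0.0201 mean [ 0.6402 -0.0239]
t 13.9 pos [ 0.4682 -0.0927  0.1022] x [-0.003  0.    -1.   ] y [-0.167  0.986  0.001] z [ 0.986  0.167 -0.002] open 0.0855
 turn -0.01 shift now [ 2.61 -0.05  0.08] after turn [ 2.61 -0.05  0.08] j [-11.  19. 118.  -0.  44. -21.]
```

Emit:
{"api": "play_rows", "payload": {
  "commands": [
    [1,[0.7,-0.05,0.05],0],
    [1,[0.7,0,0],0],
    [1,[0.7,0,0],0],
    [1,[0.5,0,0],0],
    [0.5,[0,0,0],0],
    [0,[0,0,0],0],
    [0,[0,0,0],0],
    [0,[0,0,0],0]
  ],
  "force": 30
}}

```text
clock: 14.75
ee_pos: [0.4727, -0.0939, 0.0258]
eef_rot: [-19.8, 89.9, -10.1]
ft_force: [0.3, -0.3, -1.8]
opening: 0.0488
```

Emit:
{"api": "play_rows", "payload": {
  "commands": [
    [0,[0,0,0],0],
    [0,[0,0,0],0],
    [0,[-0.6,0,0],0],
    [0,[-0.8,0,0],0],
    [0,[-0.8,0,0],0],
    [0,[-0.8,0,0],0],
    [0,[0,0,0],0],
    [0,[0,0,0],0]
  ]
}}

```text
clock: 15.55
ee_pos: [0.4721, -0.0939, 0.1153]
eef_rot: [-20.4, 89.9, -10.8]
ft_force: [0.3, -0.3, -0.8]
opening: 0.0496
```

```bash
python3 wl.py .134 .6284 .062 .115
```

```text
lid [[562. 265.]] xy 0.5675 -0.0688 r 0.0079 mean [ 0.5674 -0.0686]
lid [[321. 284.]] xy 0.4725 -0.0949 r 0.025 mean [ 0.4724 -0.0943]
lid [[605. 150.]] xy 0.5651 -0.0218 r 0.0124 mean [ 0.5649 -0.022 ]
t 15.6 pos [ 0.4715 -0.0938  0.1146] x [-0.  0. -1.] y [-0.168  0.986  0.   ] z [ 0.986  0.168 -0.   ] open 0.049
 turn 0.0 shift now [-0.01  4.24  6.03] after turn [-0.01  4.24  6.03] j [-11.  18. 117.  -0.  45. -21.]
```

Emit:
{"api": "play_rows", "payload": {
  "commands": [
    [0,[0,0.5,0.7],0],
    [0,[0,0.6,0.8],0],
    [0,[0,0.6,0.8],0],
    [0,[0,0.6,0.8],0],
    [0,[0,0.6,0.8],0],
    [0,[0,0.6,0.8],0],
    [0,[0,0.6,0.8],0],
    [0,[0,0.16,0.53],0]
  ]
}}

```text
clock: 16.4
ee_pos: [0.6291, 0.0645, 0.1131]
eef_rot: [164.8, 89.9, 174.5]
ft_force: [0.2, -0.5, -1.2]
opening: 0.0491
```

Emit:
{"api": "play_rows", "payload": {
  "commands": [
    [0,[0.5,0,0],0],
    [0,[0.5,0,0],0],
    [0,[0,0,0],0],
    [0,[0,0,0],0]
  ]
}}

```text
clock: 16.8
ee_pos: [0.6271, 0.0618, 0.0836]
eef_rot: [177.4, 89.8, -172.9]
ft_force: [0.6, -0.2, -1.1]
opening: 0.0489
```

```bash
python3 wl.py .104 .6284 .062 .034
```

```text
lid [[321. 287.]] xy 0.6282 0.06 r 0.0268 mean [0.6276 0.0607]
lid [[ 44. 185.]] xy 0.5188 0.0851 r 0.0215 mean [0.5193 0.0863]
t 16.9 pos [0.6279 0.0619 0.0845] x [-0.001 -0.    -1.   ] y [-0.167  0.986  0.   ] z [ 0.986  0.167 -0.001] open 0.0495
 turn -0.01 shift now [1.68 0.   0.02] after turn [1.68 0.   0.02] j [ 5. 31. 99. -0. 50. -4.]
```

Emit:
{"api": "play_rows", "payload": {
  "commands": [
    [0,[0.6,0,0.02],0],
    [0,[0.6,0,0],0],
    [0,[0.3,0,0],0],
    [0,[0.18,0,0],0],
    [0,[0,0,0],0],
    [0.6,[0,0,0],0],
    [0.85,[0,0,0],0],
    [0.85,[0,0,0],0]
  ]
}}

```text
clock: 17.65
ee_pos: [0.6298, 0.0627, 0.0352]
eef_rot: [-6.0, 89.9, 3.6]
ft_force: [0.5, 0.5, 0.1]
opening: 0.0725
```

Emit:
{"api": "play_rows", "payload": {
  "commands": [
    [0.9,[-0.4,0,0],0],
    [0.9,[-0.8,0,0],0],
    [0.9,[-1,0,0],0],
    [0.9,[-0.3,0,0],0],
    [0.9,[0,0,0],0]
  ]
}}

```text
clock: 18.15
ee_pos: [0.6307, 0.0628, 0.1119]
eef_rot: [-4.4, 89.8, 5.3]
ft_force: [0.8, 0.5, 0.8]
opening: 0.0766
```

```bash
python3 wl.py .055 .4763 .0645 .115
```

```text
lid [[319. 322.]] xy 0.6433 -0.0153 r 0.0189 mean [ 0.6434 -0.0149]
lid [[318. 218.]] xy 0.6296 0.0626 r 0.0247 mean [0.6296 0.0631]
lid [[ 76. 175.]] xy 0.4771 0.0655 r 0.0295 mean [0.4769 0.0659]
t 18.2 pos [0.6297 0.0627 0.1104] x [ 0.002  0.    -1.   ] y [-0.168  0.986 -0.   ] z [0.986 0.168 0.002] open 0.0768
 turn 0.0 shift now [-0.16  0.92 -5.03] after turn [-0.16  0.92 -5.03] j [ 6. 29. 98.  0. 52. -4.]
```

Tin 3 is on pad b. Tin 4 next.

Emit:
{"api": "play_rows", "payload": {
  "commands": [
    [1,[-0.1,0.2,-0.8],0],
    [1,[0,0.2,-0.8],0],
    [1,[0,0.2,-0.8],0],
    [1,[0,0.2,-0.8],0],
    [1,[0,0.1,-0.8],0],
    [1,[0,0.02,-0.8],0],
    [1,[0,0,-0.23],0],
    [1,[0,0,0],0]
  ]
}}

```text
clock: 19.0
ee_pos: [0.4751, 0.0644, 0.1121]
eef_rot: [178.6, 89.9, -171.7]
ft_force: [-0.4, -0.5, 0.2]
opening: 0.0851
```

```bash
python3 wl.py .054 .4763 .0650 .028
```

```text
lid [[547. 257.]] xy 0.6302 0.0621 r 0.0247 mean [0.6301 0.0626]
lid [[322. 216.]] xy 0.4759 0.0653 r 0.0295 mean [0.4757 0.0658]
t 19.1 pos [0.4765 0.0645 0.1124] x [ 0.  0. -1.] y [-0.168  0.986 -0.   ] z [0.986 0.168 0.   ] open 0.0853
 turn -0.0 shift now [ 2.81  0.02 -0.  ] after turn [ 2.81  0.02 -0.  ] j [  8.  18. 117.  -0.  45.  -2.]
```

Emit:
{"api": "play_rows", "payload": {
  "commands": [
    [1,[0.6,0.03,-0.01],0],
    [1,[0.6,0,0],0],
    [1,[0.6,0,0],0],
    [1,[0.6,0,0],0],
    [1,[0.4,0,0],0],
    [0.6,[0,0,0],0],
    [0,[0,0,0],0],
    [0,[0,0,0],0]
  ],
  "force": 40
}}

```text
clock: 19.85
ee_pos: [0.4763, 0.0654, 0.0293]
eef_rot: [-2.4, 89.9, 7.2]
ft_force: [-0.1, -0.3, -2.1]
opening: 0.0591
```

Emit:
{"api": "play_rows", "payload": {
  "commands": [
    [0,[0,0,0],0],
    [0,[0,0,0],0],
    [0,[-0.6,0,0],0],
    [0,[-0.8,0,0],0],
    [0,[-0.8,0,0],0],
    [0,[-0.8,0,0],0],
    [0,[0,0,0],0],
    [0,[0,0,0],0]
  ]
}}

```text
clock: 20.65
ee_pos: [0.4757, 0.0654, 0.1189]
eef_rot: [-1.8, 89.9, 7.9]
ft_force: [-0.1, -0.7, -3.0]
opening: 0.059
```

```bash
python3 wl.py .145 .614 .1455 .118
```

```text
lid [[321. 287.]] xy 0.4758 0.0663 r 0.0292 mean [0.4755 0.068 ]
lid [[537. 253.]] xy 0.553 0.0962 r 0.0134 mean [0.5529 0.0965]
t 20.7 pos [0.4751 0.0653 0.1181] x [-0. -0. -1.] y [-0.168  0.986  0.   ] z [ 0.986  0.168 -0.   ] open 0.0593
 turn 0.0 shift now [0.   1.86 5.01] after turn [0.   1.86 5.01] j [  8.  17. 117.  -0.  46.  -2.]
```

Emit:
{"api": "play_rows", "payload": {
  "commands": [
    [0,[0,0.3,0.5],0],
    [0,[0,0.4,0.8],0],
    [0,[0,0.4,0.8],0],
    [0,[0,0.4,0.8],0],
    [0,[0,0.3,0.8],0],
    [0,[0,0.06,0.8],0],
    [0,[0,0,0.51],0],
    [0,[0.5,0,0],0]
  ]
}}

```text
clock: 21.5
ee_pos: [0.6167, 0.1462, 0.1032]
eef_rot: [2.8, 89.8, 12.5]
ft_force: [0.1, -0.5, -1.5]
opening: 0.0595
```

Emit:
{"api": "play_rows", "payload": {
  "commands": [
    [0,[0.5,0,0],0],
    [0,[0,0,0],0],
    [0,[0,0,0],0]
  ]
}}

```text
clock: 21.8
ee_pos: [0.6125, 0.1451, 0.0872]
eef_rot: [-176.4, 89.8, -166.8]
ft_force: [-0.5, -0.0, -2.1]
opening: 0.0589
```

```bash
python3 wl.py .115 .614 .1455 .038
```

```text
lid [[321. 287.]] xy 0.6125 0.147 r 0.0288 mean [0.6122 0.1489]
t 21.9 pos [0.6134 0.1453 0.0881] x [-0.001 -0.    -1.   ] y [-0.168  0.986 -0.   ] z [ 0.986  0.168 -0.001] open 0.0593
 turn -0.0 shift now [1.67 0.   0.02] after turn [1.67 0.   0.02] j [13. 31. 99. -0. 50.  4.]
```

Emit:
{"api": "play_rows", "payload": {
  "commands": [
    [0,[0.6,0,0.02],0],
    [0,[0.6,0,0],0],
    [0,[0.3,0,0],0],
    [0,[0.17,0,0],0],
    [0,[0,0,0],0],
    [0.8,[0,0,0],0],
    [1,[0,0,0],0],
    [1,[0,0,0],0]
  ]
}}

```text
clock: 22.65
ee_pos: [0.6154, 0.1458, 0.0393]
eef_rot: [2.7, 89.9, 12.4]
ft_force: [0.5, -0.0, 0.2]
opening: 0.0854
```

Emit:
{"api": "play_rows", "payload": {
  "commands": [
    [1,[-0.4,0,0],0],
    [1,[-0.8,0,0],0],
    [1,[-1,0,0],0],
    [1,[-1,0,0],0],
    [1,[-0.3,0,-0.8],0],
    [1,[0,0,-1],0],
    [1,[0,0,-1],0],
    [1,[0,0,-1],0]
  ]
}}

```text
clock: 23.45
ee_pos: [0.5017, 0.1264, 0.1447]
eef_rot: [4.6, 89.9, 14.3]
ft_force: [0.3, 0.1, 0.9]
opening: 0.0853
```

Emit:
{"api": "play_rows", "payload": {
  "commands": [
    [1,[0,0.8,-0.8],0],
    [1,[0,1,-0.5],0],
    [1,[0,1,0],0],
    [1,[0,1,0],0],
    [1,[0,1,0],0],
    [1,[0,1,0],0],
    [1,[0,0,0],0],
    [1,[0,0,0],0]
  ]
}}

```text
clock: 24.25
ee_pos: [0.4348, 0.2918, 0.1442]
eef_rot: [1.6, 90.0, 11.4]
ft_force: [0.1, 0.1, 0.1]
opening: 0.0853
```

```bash
python3 - <<'E'
from meas import *
plan(.5,.3,.2); pk={}
for n in ["top","scene"]:
    f=grab_frame(n); save(f,n+"9"); pickle.dump(f,open(n+"0.pkl","wb"))
    h=cv2.cvtColor(f["frame"],cv2.COLOR_RGB2HSV)
    m=((h[...,0]>100)&(h[...,0]<125)&(h[...,1]>120)&(h[...,2]>70)).astype(np.uint8)
    m=cv2.morphologyEx(m,cv2.MORPH_CLOSE,np.ones((7,7)))
    T={1:(.657,-.105,.039),2:(.6426,-.0216,.047),3:(.6284,.062,.055),4:(.614,.1455,.063)}
    for c,a in blobs(m):
        for k,(x,y,z) in T.items():
            p=ray(f,*c,z)
            if np.hypot(p[0]-x,p[1]-y)<.035: print(n,k,c.round(0),a,p[:2].round(4),"off mm",((p[0]-x)*1e3).round(1),((p[1]-y)*1e3).round(1))
    d=f["frame"].max(2)<45
    for c,a in blobs(d,700):
        p=ray(f,*c,.009)
        if abs(p[0]-.66)<.05 and abs(p[1]+.38)<.05: print("phone",p[:2].round(4))
f=[pickle.load(open(n+"0.pkl","rb"))["frame"] for n in ("top","scene")]
a=cv2.resize(f[0][140:270,170:450],(800,371));b=cv2.resize(f[1][150:300,190:490],(458,229))
c=np.zeros((600,800,3),np.uint8);c[:371]=a;c[371:600,:458]=b;cv2.imwrite("pics/fin.png",c[:,:,::-1])
E
```

```text
t 24.2 pos [0.4348 0.2918 0.1442] x [ 0.001  0.    -1.   ] y [-0.17   0.986  0.   ] z [0.986 0.17  0.001] open 0.0853
 turn 0.02 shift now [-1.86 -0.1   2.19] after turn [-1.86 -0.1   2.19] j [ 34.  18. 111.  -0.  51.  24.]
top 1 [336. 169.] 100 [ 0.6582 -0.1067] off mm 1.2 -1.7
top 2 [303. 172.] 176 [ 0.6438 -0.0218] off mm 1.2 -0.2
top 3 [270. 176.] 270 [0.6283 0.0616] off mm -0.1 -0.4
top 4 [237. 180.] 395 [0.6139 0.1445] off mm -0.1 -1.0
phone [ 0.6643 -0.3785]
scene 1 [271. 215.] 93 [ 0.6592 -0.1072] off mm 2.2 -2.2
scene 2 [310. 222.] 192 [ 0.6456 -0.0221] off mm 3.0 -0.5
scene 3 [352. 229.] 334 [0.6311 0.0619] off mm 2.7 -0.1
scene 4 [395. 237.] 522 [0.6169 0.1452] off mm 2.9 -0.3
```

View pics/fin.png

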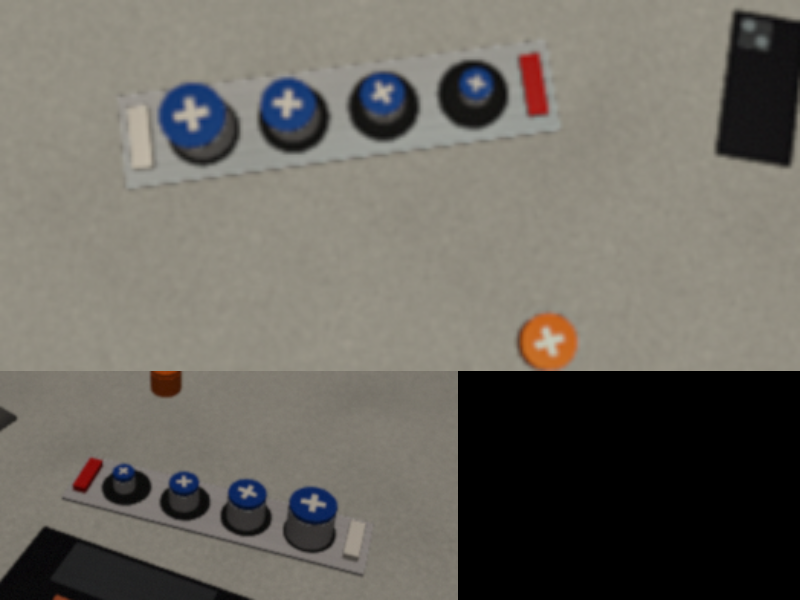

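The final picture shows all four tins upright on their pads, growing away from the red block, with the phone and orange tin unmoved. The gripper is clear, so I hand in.

```bash
python3 -c "
from cell import ctrl
print(ctrl.hand_in())"
```

```text
the job is handed in; nothing more can be done
None
```

I lined up the four tins on the pads, smallest to largest from the red block at pad d: tin 1 on d, tin 2 on c, tin 3 on b and tin 4 on a. I handed the job in at about 24 s of the 104 s. `hand_in` reports no verdict.

- **Tin positions:** in the last check every tin stood upright within about 2 mm of its pad's centre in the top view and about 3 mm in the scene view, against a 12 mm limit. The two views disagreed by up to 3 mm in x.
- **Everything else:** the phone measured the same as at the start. The orange tin was never touched, and the gripper was open and clear of everything.
- **Failed checks:** none. Some wrist-camera readings of a tin's offset while it was held were off by a few mm, because the lid height was a guess and a neighbouring lid sometimes merged with it. I did not steer by them, except that one agreed with the small nudge given to tin 1.

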